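Unlock the feeder tray and draw it out for refilling

TASK

Take the T-handled key out of its wooden block, push it fully home in the lock on the feeder's ledge until its shoulder sits on the lock plate, and turn it clockwise (seen from above) to its stop to draw back the hidden bolt. Leave the key in the lock, then pull the tray out to its stop and let go. Do not disturb the bowl, the jug or the tongs.

Things in the scene. Friction and masses are not known exactly. Their poses are not given: they have to be found in the camera images.
- key_grip (a point): Loose steel key, 76 mm tall, 0.16 kg, with a black plastic T grip, upright in the wooden key block at the start. This point: centre of the grip bar, 76 mm long (own x), 16 thick (own y), 24 tall (own z, up). Below the bar: 16 mm round neck 14 mm tall, then the shoulder. The tip is 64 mm below this point. A half turn about z gives the same key.
- key_shoulder (a point): Centre of the underside of the key's round shoulder (42 mm diameter, 6 mm thick), 32 mm below the grip's centre; axes as the grip's. Below it: a round shank 8 mm thick and 12 mm long, then the bit, a flat blade 28 mm wide (own x, in line with the grip), 8 mm thick, 20 mm tall, lower edge and corners rounded to 4 mm. Tip 32 mm below this point.
- stand: Wooden key block, fixed, 80 x 90 x 60 mm (own x, y, z); origin at the centre of its underside. The key hangs by its shoulder in a hole 32 mm wide and 46 mm deep, 5 mm from the block's middle towards own -x. A flat pencil lies along the far edge of its top. Block, feeder, bowl and jug stand on the plywood worktop of two stacked crates, 140 mm above the work surface.
- feeder: Wooden feeder, fixed to the worktop; origin at the centre of its underside, own x points to its back, its front faces own -x. A flat ledge 228 mm wide, top 87 mm above the origin, reaches from 114 mm in front of the origin back to the hopper. The hopper, clear panes under a dark lid, covers own x +16 to +94 mm and rises to 155 mm.
- keyhole (a point): Middle of the key slot, at the top of the square steel lock plate (64 mm, 9 thick) on the feeder's ledge, 50 mm before the feeder's origin and 92 mm above it; axes as the feeder's. Slot 30.5 mm along own x (front to back), 10.5 mm wide, open to a turning plug below. Unless the shoulder is within about 3 mm of the plate, the bit catches in it and jams; once turned it cannot be lifted out.
- lock (a joint): Angle of the lock's plug, rad: 0 locked (slot in line with the plate's), grows clockwise seen from above, stop at 1.5. Turning takes about 0.15 N m; it stays where it is left. The hidden bolt is drawn back in step and frees the tray from about 1.15 on.
- perch (a point): Middle of the perch rail, which is also the tray's pull: a dark wooden rod 12 mm thick and 164 mm long along own y, carried level on two arms 132 mm apart, its axis 45 mm ahead of the face of the pull-out tray's front board, 58 mm above the worktop and 29 mm below the ledge's top. Axes as the feeder's.
- tray (a joint): How far the tray is out, m: 0 shut, slides to the feeder's own -x, stop at 0.080. Locked, it moves only about 2 mm. Unlocked, it takes about 3 N and stays where it is left.
- bowl: White ceramic bowl, 120 mm across, 50 mm tall, origin at the centre of its underside; leave alone.
- jug: Aluminium measuring jug, 76 mm across and 95 mm tall with a handle on one side and a pouring lip on the other, origin at the centre of its underside; leave alone.
- tongs_mid (a point): Middle of the steel tongs, about 200 mm long, 45 mm wide and 14 mm tall, lying flat on the feeder's hopper lid; leave alone.
Things that resemble listed ones, but are neither listed nor needed, are in the scene too. What is shaped like the part that bears key_grip but pink or yellow is not meant.

How it is judged:
By the outcome, as a careful person would: the job done as asked, in the order asked, and still so for the second after the job is handed in, with the robot touching nothing.
It also fails if it takes over 59 s, if anything falls off the work surface, if the arm or the gripper's body presses on something with over 40 N, if the wrist force passes 120 N, or if a joint passes its speed limit or range.

ROBOT

A 6-joint arm with a two-finger parallel gripper is mounted at the origin on the work surface. World frame = base frame: x ahead of the robot, y to its left, z up, the work surface at z = 0. Lengths are in m, angles in rad, forces in N, time in s.
With the tool pointing down it reaches from about 0.2 to 0.875 m from the base axis. Payload 3.4 kg.
Tool frame: the origin (TCP) lies at the centre of the arm's flange, where the gripper is bolted on; the fingertips stand 199 mm ahead of it and the grasp point (between the pads) lies 180 mm ahead of it; z points along the fingers, y is the line along which they close (so a half turn about z gives the same grasp; the last joint's range is limited). The gripper opens to 94 mm and grips with 3 to 60 N. Pads are 16 mm wide; open, the fingers measure 119 mm over their backs; the gripper's body (75 mm by 177 mm) begins 78 mm behind the grasp point.
Start: joints at [1.027, 0.276, 1.505, -0, 1.361, -0.121], TCP at [0.236, 0.524, 0.405] pointing down, gripper open.
Joint ranges: [-2.89, 2.89], [-0.75, 2.08], [0.22, 2.7], [-1.18, 4.32], [0.11, 2.71], [-2.7, 2.7]. Speed limits (rad/s): [2.57, 2.57, 3.14, 3.14, 3.14, 3.14].

INTERFACE

Orientations are given as a unit quaternion [x, y, z, w].
In Python, from rig import * gives the robot as it stands. The module is installed in compiled form; this text tells all that it offers.
- The arm moves only by the shell command python3 -m handwheel 'ROWS' [OPENING]. ROWS is JSON, a list that holds one entry, the list of rows, each a list of 6 numbers: the shift along the tool's x, y, z in cm, then the turn, a rotation vector about the tool's x, y, z in rad. In form: [[[x, y, z, rx, ry, rz], ...]]. A call has 1 to 5 rows; each row shifts and turns the commanded pose from where the row before left it, along the tool's axes as they then stand; what a row does not reach is not made up. A row lasts 1/12 s, in which the tool goes at most 41.7 mm and 7.16 degrees, less where a joint would pass 70% of its speed; a pose out of reach is approached as far as the arm can. A call with a gripper value outside its range is refused whole. OPENING is the finger opening in cm, from 0 to 9.4, set as the call begins (- or left out, the last holds). The fingers move at their own pace and stop on an object; the grip force is fixed at half the most. Time passes only in rows, so rows that do not move let the fingers close. It gives the time, the measured TCP pose, the force, the opening and the grip force at its end, in the units of the state.
- read_state(): the state, without advancing time (a new reading comes with each control period).
- grab_frame(name): name is "scene" or "top" or "wrist"; returns a dict with "color" (420x560x3 uint8, red, green, blue), "fx", "fy", "cx", "cy" (pixels), "R" (3x3) and "t" (3): a world point X has camera coordinates R X + t; the wrist camera has in their place "hand_eye" (4x4, takes a point from camera to tool coordinates, whose origin is the TCP and whose axes are the flange's). Camera axes: x right, y down, z forward; pixel columns grow to the right and rows downward; lengths in m; the calibration is good to about 2 mm. A picture is of the moment at which its call begins: read the wrist's pose just before it. There is no depth.
- job_done(): hands the job in; it is judged then, once.
Trained networks look in the newest picture that a camera, given by its name, has taken for a name from the list of things; names that differ only in an ending like _2 or _b are one class to them, and where a whole thing is asked for, a point or a joint stands for the part that bears it (a point fixed in the world has none). Each returns a list of dicts, best first, with "score" (0 to 1); they miss things now and then, are a little off and sometimes report something else, mostly with a low value. They report only what shows in the picture. A call takes as long as a camera call. They do not tell look-alikes from the thing itself.
- search_frame(camera, query): "rect" ([left, top, width, height] in pixels, round what is visible of it).
The state is a dict: "time": time; "joint_positions": joint angles; "joint_velocities": joint speeds; "tau": joint torques, N m; "tool_pos": TCP position; "orientation": TCP orientation; "ft_force": force on the tool from outside, world axes, zero at the start; "moment": the same for the moment, N m; "gripper_width": finger opening in m; "finger_force": force on a finger pad.
Only numpy, scipy, OpenCV 4.12 (cv2) and the standard library are available. Lean on these libraries where they do the work, as an engineer would, in place of code of your own. Each camera call takes 0.05 s, during which the arm holds its last target. There are 200 camera calls.

## Working session

There is one attempt and no reset: what is moved stays moved. The work goes in short steps, Python scripts to look and compute and a shell command to move; the robot and the scene stay as the last step left them, time stands still between calls to the robot, and variables do not carry over. Pictures are saved under pics/ and viewed, at most 14 in all, crops included, and the job is handed in when it is done.

```bash
mkdir -p pics; cat > h.py <<'E'
from rig import *
import numpy as np, cv2
from scipy.spatial.transform import Rotation as Ro
def save(n,im): cv2.imwrite('pics/'+n+'.png',im[:,:,::-1])
def cam(name):
    s=read_state(); f=grab_frame(name)
    if name=='wrist':
        T=np.eye(4);T[:3,:3]=Ro.from_quat(s['orientation']).as_matrix();T[:3,3]=s['tool_pos']
        M=np.linalg.inv(T@np.array(f['hand_eye'])); f['R']=M[:3,:3]; f['t']=M[:3,3]
    f['R']=np.array(f['R']);f['t']=np.array(f['t']);return f
def unz(f,u,v,z):
    d=f['R'].T@np.array([(u-f['cx'])/f['fx'],(v-f['cy'])/f['fy'],1]);c=-f['R'].T@f['t']
    return c+d*(z-c[2])/d[2]
def proj(f,X):
    p=f['R']@np.array(X)+f['t'];return np.array([f['fx']*p[0]/p[2]+f['cx'],f['fy']*p[1]/p[2]+f['cy']])
E
python3 - <<'E'
from h import *
s=read_state();print({k:np.round(v,3).tolist() for k,v in s.items()})
ims=[]
for c in ['scene','top','wrist']:
    f=cam(c);save(c+'0',f['color']);print(c,f['fx'],np.round(-f['R'].T@f['t'],3),np.round(f['R'],2).tolist())
    for q in ['key_grip','stand','feeder','perch','bowl','jug','tongs_mid']:
        print(q,[(np.round(r['rect']).tolist(),round(r['score'],2)) for r in search_frame(c,q)][:4])
E
```

```text
{'time': 0.0, 'joint_positions': [1.027, 0.277, 1.506, -0.0, 1.361, -0.121], 'joint_velocities': [-0.001, 0.0, 0.002, -0.002, 0.001, -0.001], 'tau': [0.0, -40.46, -23.723, 0.07, 0.035, -0.0], 'tool_pos': [0.236, 0.524, 0.404], 'orientation': [0.21, 0.978, -0.001, -0.0], 'ft_force': [1.463, 0.369, 0.175], 'moment': [-0.001, -0.007, 0.031], 'finger_force': 0.0, 'gripper_width': 0.094}
scene 512.3877788642101 [1.223 0.463 1.226] [[-0.58, 0.82, 0.01], [0.68, 0.48, -0.55], [-0.46, -0.31, -0.83]]
key_grip [([295.0, 202.0, 36.0, 27.0], 0.98), ([377.0, 278.0, 22.0, 29.0], 0.76), ([360.0, 317.0, 15.0, 34.0], 0.54)]
stand [([286.0, 199.0, 50.0, 55.0], 0.71), ([299.0, 206.0, 30.0, 20.0], 0.61)]
feeder [([150.0, 110.0, 132.0, 109.0], 0.7)]
perch [([340.0, 168.0, 43.0, 36.0], 0.39)]
bowl [([341.0, 164.0, 45.0, 41.0], 0.64)]
jug [([255.0, 224.0, 41.0, 48.0], 0.64)]
tongs_mid [([163.0, 124.0, 67.0, 54.0], 0.75)]
top 440.98724002768614 [0.483 0.092 1.239] [[-0.02, -1.0, 0.01], [-0.99, 0.02, -0.14], [0.14, -0.02, -0.99]]
key_grip [([224.0, 189.0, 28.0, 28.0], 0.8), ([145.0, 208.0, 25.0, 20.0], 0.66), ([142.0, 162.0, 22.0, 22.0], 0.56)]
stand [([215.0, 186.0, 46.0, 39.0], 0.8), ([359.0, 214.0, 5.0, 10.0], 0.45)]
feeder [([308.0, 143.0, 120.0, 129.0], 0.9)]
perch [([318.0, 243.0, 67.0, 32.0], 0.84)]
bowl [([199.0, 249.0, 53.0, 55.0], 0.83)]
jug [([226.0, 143.0, 49.0, 37.0], 0.93)]
tongs_mid [([328.0, 156.0, 94.0, 21.0], 0.83)]
wrist 300.69982254784463 [0.17  0.554 0.385] [[0.41, 0.91, -0.0], [0.88, -0.4, 0.25], [0.23, -0.1, -0.97]]
key_grip []
stand []
feeder []
perch []
bowl []
jug []
tongs_mid []
```

View pics/top0.png

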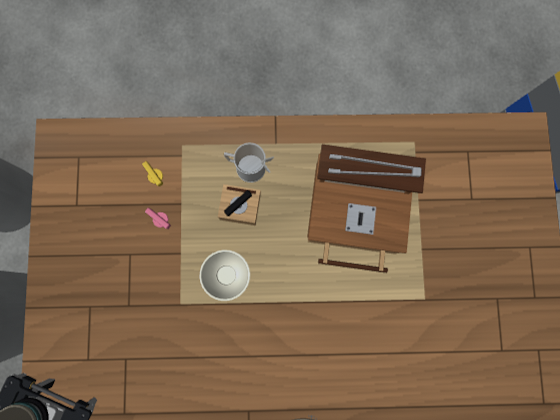

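View pics/scene0.png

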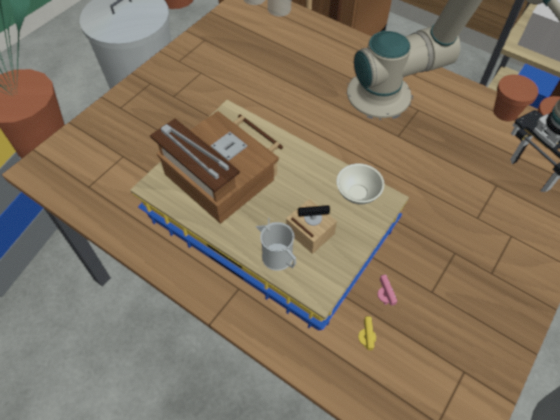

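The scene shows three T-handled candidates in the top image: the black key in the block (238,203), a yellow one lying at (153,174) and a pink one lying at (158,217). The black one fits: it is black and upright in the wooden block, and pink and yellow are excluded. Next I confirm it in an enlarged crop and measure coarsely.

```bash
python3 - <<'E'
from h import *
t=cam('top');s=cam('scene')
cr=lambda f,x,y,w,h:cv2.resize(f['color'][y:y+h,x:x+w],(400,300),interpolation=cv2.INTER_CUBIC)
im=np.vstack([np.hstack([cr(t,205,175,72,54),cr(s,280,190,72,54)]),np.hstack([cr(t,300,185,120,90),cr(s,190,105,120,90)])])
save('crop1',im)
def seg(f,box,lo,hi,z):
    x,y,w,h=box;g=f['color'][y:y+h,x:x+w].astype(int);m=((g.max(2)<=hi)&(g.min(2)>=lo)).astype(np.uint8)
    n,l,st,c=cv2.connectedComponentsWithStats(m);i=1+np.argmax(st[1:,4]);ys,xs=np.nonzero(l==i)
    r=cv2.minAreaRect(np.stack([xs+x,ys+y],1).astype(np.float32));b=cv2.boxPoints(r)
    P=np.array([unz(f,u,v,z) for u,v in b]);print(st[i],r,P.mean(0).round(4),[ (np.linalg.norm(P[k]-P[k-1]).round(4),np.degrees(np.arctan2(*(P[k]-P[k-1])[1::-1])).round(1)) for k in (1,2)])
seg(t,(220,187,36,30),0,45,.244)
seg(s,(292,200,45,22),0,45,.244)
seg(t,(354,208,14,24),0,70,.232)
for c,z in (((361,219)),.232),(((352,265)),.204),(((240,205)),.2): print(unz(t,*c,z).round(3))
E
```

```text
[  5   3  27  26 219] ((237.9095916748047, 202.44110107421875), (7.118565559387207, 31.92885971069336), 47.121097564697266) [0.6512 0.1503 0.244 ] [(np.float64(0.0731), np.float64(-47.4)), (np.float64(0.0165), np.float64(-138.5))]
[  7   6  30  10 218] ((313.50634765625, 210.57948303222656), (7.296688556671143, 29.46586036682129), 85.42607879638672) [0.6572 0.1563 0.244 ] [(np.float64(0.0681), np.float64(130.9)), (np.float64(0.0199), np.float64(36.3))]
[ 4  5  5 12 43] ((359.94512939453125, 218.49391174316406), (3.312946081161499, 11.374448776245117), 6.34019136428833) [ 0.6107 -0.1301  0.232 ] [(np.float64(0.0266), np.float64(-9.0)), (np.float64(0.0077), np.float64(-97.4))]
[ 0.609 -0.132  0.232]
[ 0.505 -0.112  0.204]
[0.652 0.148 0.2  ]
```

View pics/crop1.png

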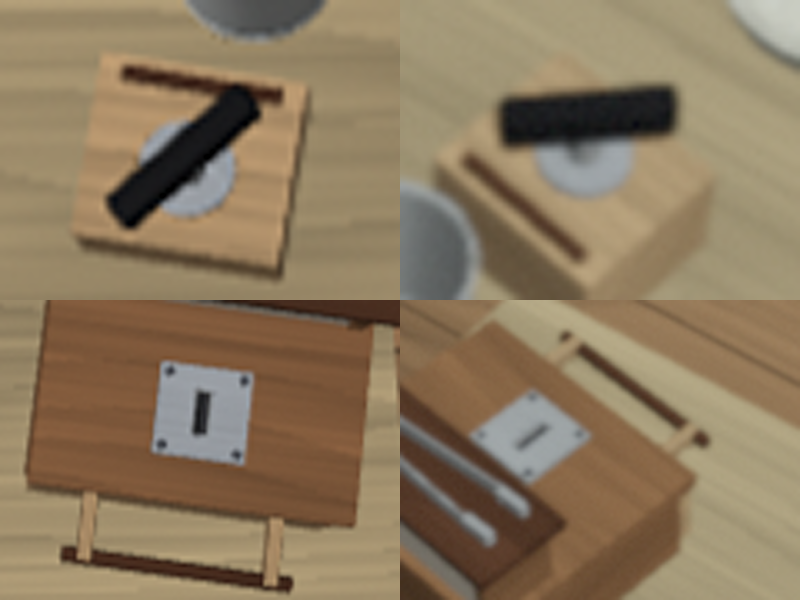

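Crop confirms it: black T grip with round steel shoulder, upright in the block (top px 238,203). The steel plate has its slot at top px (360,218), and the perch rail is at (352,265). Moving over the key.

```bash
python3 -m handwheel '[[[-3.55,-1.13,-0.64,0,0,0],[-3.55,-1.13,-0.64,0,0,0],[-3.55,-1.13,-0.64,0,0,0],[-3.55,-1.13,-0.64,0,0,0],[-3.55,-1.13,-0.64,0,0,0]]]' 9.4 >/dev/null
python3 -m handwheel '[[[-3.55,-1.13,-0.64,0,0,0],[-3.55,-1.13,-0.64,0,0,0],[-3.55,-1.13,-0.64,0,0,0],[-3.55,-1.13,-0.64,0,0,0],[-3.55,-1.13,-0.64,0,0,0]]]' >/dev/null
python3 -m handwheel '[[[-3.55,-1.13,-0.64,0,0,0],[-3.55,-1.13,-0.64,0,0,0],[-3.55,-1.13,-0.64,0,0,0],[-3.55,-1.13,-0.64,0,0,0],[-3.55,-1.13,-0.64,0,0,0]]]' >/dev/null
python3 -m handwheel '[[[0,0,0,0,0,0.1],[0,0,0,0,0,0.1],[0,0,0,0,0,0.1],[0,0,0,0,0,0.1],[0,0,0,0,0,0]]]'
cat >> h.py <<'E'
def seg(f,box,lo,hi,z):
    x,y,w,h=box;g=f['color'][y:y+h,x:x+w].astype(int);m=((g.max(2)<=hi)&(g.min(2)>=lo)).astype(np.uint8)
    n,l,st,c=cv2.connectedComponentsWithStats(m);i=1+np.argmax(st[1:,4]);ys,xs=np.nonzero(l==i)
    r=cv2.minAreaRect(np.stack([xs+x,ys+y],1).astype(np.float32));b=cv2.boxPoints(r)
    P=np.array([unz(f,u,v,z) for u,v in b]);print(st[i],r,P.mean(0).round(4),[ (np.linalg.norm(P[k]-P[k-1]).round(4),np.degrees(np.arctan2(*(P[k]-P[k-1])[1::-1])).round(1)) for k in (1,2)])
    return P.mean(0)
def pose():
    s=read_state();R=Ro.from_quat(s['orientation']).as_matrix()
    print('t',round(s['time'],2),'tcp',s['tool_pos'].round(4) if hasattr(s['tool_pos'],'round') else np.round(s['tool_pos'],4),'yang',np.degrees(np.arctan2(R[1,1],R[0,1])).round(2),'z',R[:,2].round(4),'F',np.round(s['ft_force'],1),'M',np.round(s['moment'],2),'w',round(s['gripper_width'],4),'j6',round(s['joint_positions'][5],2));return np.array(s['tool_pos']),R
E
python3 - <<'E'
from h import *
pose();f=cam('wrist');save('w1',f['color']);print(search_frame('wrist','key_grip')[:2])
print(proj(f,[.6512,.1503,.244]),proj(f,[.6512,.1503,.2]))
E
```

```text
time: 2.97
tool_pos: [0.6522, 0.1511, 0.5004]
orientation: [0.401, 0.916, -0.0, -0.0]
ft_force: [0.1, -0.1, -0.8]
gripper_width: 0.0941
finger_force: 0.0
t 2.97 tcp [0.6522 0.1511 0.5004] yang 42.75 z [-3.e-04  1.e-04 -1.e+00] F [ 0.1 -0.1 -0.8] M [-0.08  0.02  0.01] w 0.0941 j6 -0.62
[{'rect': [438.1, 88.6, 64.4, 33.5], 'score': 0.84}, {'rect': [367.1, 35.4, 66.9, 35.6], 'score': 0.79}]
[280.14132303 218.21218054] [280.4291541 204.9332899]
```

View pics/w1.png

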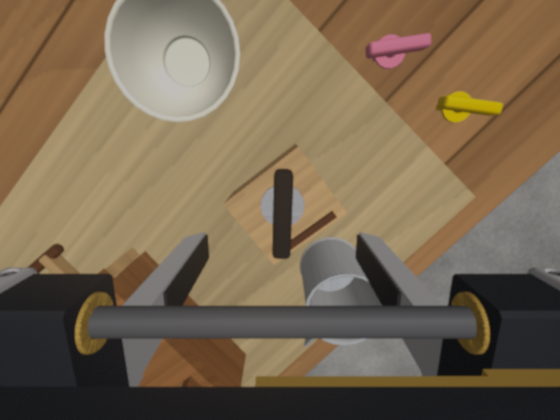

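The wrist view shows the black bar vertical at px (283,213), shoulder disc at (281,205). The jug is beside the right finger, so I'll descend with the fingers partly closed. Now the precise measurement.

```bash
python3 - <<'E'
from h import *
p,R=pose();f=cam('wrist')
c=seg(f,(262,160,45,105),0,60,.244)
g=f['color'][170:240,250:315].astype(int)
print(f['color'][205,268],f['color'][200,283],f['color'][225,262])
# shoulder: grey pixels
m=((g.max(2)-g.min(2)<25)&(g.min(2)>90)).astype(np.uint8);ys,xs=np.nonzero(m)
(x,y),r=cv2.minEnclosingCircle(np.stack([xs+250,ys+170],1).astype(np.float32));print(x,y,r,unz(f,x,y,.206),r/300.7*(.48-.206)*2, m.sum())
t=cam('top');seg(t,(220,187,36,30),0,60,.244)
d=R.T@(np.array([c[0],c[1],.232+.180])-p);print('shift cm',d*100)
E
```

```text
t 3.07 tcp [0.652  0.1513 0.5006] yang 43.0 z [-2.e-04  0.e+00 -1.e+00] F [-0.2  0.3  0.4] M [-0.08  0.03 -0.02] w 0.0941 j6 -0.63
[  11   10   19   88 1425] ((282.255126953125, 213.52919006347656), (16.902406692504883, 87.11598205566406), 1.3322197198867798) [0.6505 0.1535 0.244 ] [(np.float64(0.0744), np.float64(131.3)), (np.float64(0.0134), np.float64(41.6))]
[152 152 154] [52 44 38] [173 142 102]
281.9550476074219 205.28089904785156 21.479965209960938 [0.65132482 0.15230211 0.206     ] 0.03914539719008512 675
[ 15   6  21  24 294] ((245.0, 204.5), (23.0, 20.0), 90.0) [0.6462 0.1342 0.244 ] [(np.float64(0.0458), np.float64(-91.0)), (np.float64(0.0532), np.float64(179.2))]
shift cm [0.25984075 0.0426145  8.85679487]
```

```bash
python3 -m handwheel '[[[0.15,0.05,0,0,0,0.025],[0,0,1,0,0,0],[0,0,2,0,0,0],[0,0,2.5,0,0,0],[0,0,2,0,0,0]]]' 5 | head -4
python3 -m handwheel '[[[0,0,1,0,0,0],[0,0,0,0,0,0],[0,0,0,0,0,0]]]'
python3 -m handwheel '[[[0,0,0,0,0,0],[0,0,0,0,0,0],[0,0,0,0,0,0],[0,0,0,0,0,0],[0,0,0,0,0,0]]]' 0.8
python3 -c "
from h import *
pose();f=cam('wrist');save('w2',f['color'])"
```

```text
time: 3.58
tool_pos: [0.6509, 0.1528, 0.4237]
orientation: [0.41, 0.912, -0.0, -0.0]
ft_force: [-0.5, 0.4, -0.5]
time: 3.83
tool_pos: [0.6514, 0.1528, 0.4154]
orientation: [0.411, 0.912, -0.0, -0.0]
ft_force: [0.1, 0.1, 0.4]
gripper_width: 0.0501
finger_force: 0.0
time: 4.25
tool_pos: [0.6514, 0.1528, 0.4164]
orientation: [0.411, 0.912, 0.0, 0.001]
ft_force: [-0.5, -0.5, -0.0]
gripper_width: 0.0203
finger_force: 0.0
t 4.25 tcp [0.6514 0.1528 0.4164] yang 41.43 z [ 1.3e-03  3.0e-04 -1.0e+00] F [-0.5 -0.5 -0. ] M [-0.02  0.03  0.03] w 0.0203 j6 -0.6
```

View pics/w2.png

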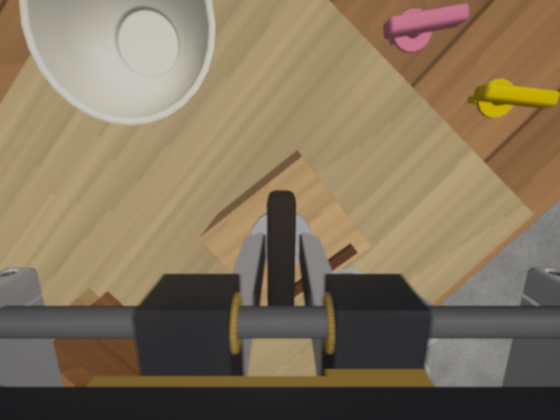

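```bash
python3 -m handwheel '[[[0,0,0,0,0,0],[0,0,0,0,0,0],[0,0,0,0,0,0],[0,0,0,0,0,0]]]' 0.8 |tail -2
python3 -m handwheel '[[[0,0,-1,0,0,0],[0,0,-2,0,0,0],[0,0,-3,0,0,0],[0,0,-3,0,0,0],[0,0,-1,0,0,0]]]'
python3 - <<'E'
from h import *
p,R=pose();f=cam('wrist');save('w3',f['color'])
t=cam('top');save('t3',t['color'])
def slot(f,z=.232):
    # plate quad centre & slot by colour
    return None
for u in [(360,218)]: print(unz(t,*u,.232))
print(search_frame('top','key_grip')[:2])
E
```

```text
gripper_width: 0.0155
finger_force: 30.0
time: 5.05
tool_pos: [0.6514, 0.1528, 0.5205]
orientation: [0.411, 0.911, 0.002, 0.003]
ft_force: [0.7, -0.4, -0.6]
gripper_width: 0.016
finger_force: 30.0
t 5.05 tcp [0.6514 0.1528 0.5205] yang 41.43 z [ 0.007   0.0011 -1.    ] F [ 0.7 -0.4 -0.6] M [-0.01  0.01  0.02] w 0.016 j6 -0.6
[ 0.61182959 -0.13023907  0.232     ]
[{'rect': [144.6, 163.6, 19.7, 22.4], 'score': 0.82}, {'rect': [144.4, 207.1, 25.5, 22.7], 'score': 0.7}]
```

View pics/w3.png

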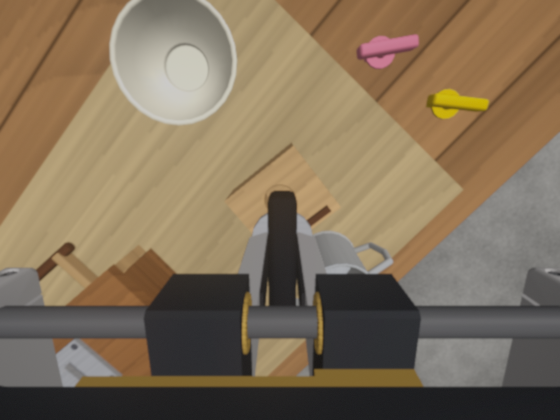

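Key held and clear of the block (bar at px 282,240). Moving beside the lock (lock kept visible to the side), aligned about 82°.

```bash
python3 -m handwheel '[[[-2.22,-2.85,0,0,0,0],[-2.22,-2.85,0,0,0,0],[-2.22,-2.85,0,0,0,0],[-2.22,-2.85,0,0,0,0],[-2.22,-2.85,0,0,0,0]]]' >/dev/null
python3 -m handwheel '[[[-2.22,-2.85,0,0,0,0],[0,0,0,0,0,-0.118],[0,0,0,0,0,-0.118],[0,0,0,0,0,-0.118],[0,0,0,0,0,-0.118]]]' >/dev/null
python3 -m handwheel '[[[0,0,0,0,0,-0.118],[0,0,0,0,0,-0.118],[0,0,0,0,0,0],[0,0,0,0,0,0]]]' |tail -2
python3 - <<'E'
from h import *
p,R=pose();f=cam('wrist');save('w4',f['color']);t=cam('top')
for q in [(.611,-.131,.232),tuple(p-R[:,2]*-.18)]: print(proj(f,q))
for ff,nm in((f,'wrist'),(t,'top')):
    c=proj(ff,(.611,-.131,.232)).astype(int);r=70 if nm=='wrist' else 22
    x,y=max(c[0]-r,0),max(c[1]-r,0);g=ff['color'][y:c[1]+r,x:c[0]+r].astype(int)
    m=((g.max(2)-g.min(2)<30)&(g.min(2)>100)).astype(np.uint8);n,l,st,_=cv2.connectedComponentsWithStats(m);i=1+np.argmax(st[1:,4])
    ys,xs=np.nonzero(l==i);rr=cv2.minAreaRect(np.stack([xs+x,ys+y],1).astype(np.float32));b=cv2.boxPoints(rr)
    P=np.array([unz(ff,u,v,.232) for u,v in b]);print(nm,rr,P.mean(0),[(np.linalg.norm(P[k]-P[k-1]),np.degrees(np.arctan2(*(P[k]-P[k-1])[1::-1]))) for k in(1,2)])
E
```

```text
gripper_width: 0.016
finger_force: 30.0
t 6.37 tcp [ 0.6111 -0.0603  0.5134] yang 81.82 z [-0.0039  0.001  -1.    ] F [ 0.5  0.6 -1.2] M [ 0.02 -0.02 -0.02] w 0.016 j6 -1.64
[205.48965651 221.99495817]
[282.5408305  256.91217952]
wrist ((203.99996948242188, 220.99996948242188), (73.99998474121094, 67.99998474121094), -0.0) [ 0.6108054  -0.13234581  0.232     ] [(np.float64(0.06515025735900558), np.float64(166.37979589506216)), (np.float64(0.06553886078145192), np.float64(81.78207096900906))]
top ((359.31646728515625, 227.1795196533203), (28.148584365844727, 10.358678817749023), 7.765166282653809) [ 0.59057547 -0.12763197  0.232     ] [(np.float64(0.024091602897440556), np.float64(-10.198072966433111)), (np.float64(0.06484885498897668), np.float64(-98.86787167453586))]
```

View pics/w4.png

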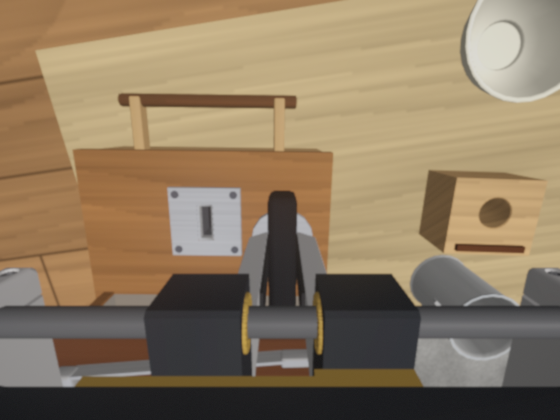

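The plate is at px (205,221), slot (207,221), almost square to the image. The held bar's end is at row ~191, and the rail runs from (121,100) to (295,102). Now the refined fit, including the key's offset along the jaws.

```bash
python3 - <<'E'
from h import *
p,R=pose();f=cam('wrist');c=f['color'].astype(int)
# plate quad
x,y,w,h=150,175,105,95;g=c[y:y+h,x:x+w]
m=((g.max(2)-g.min(2)<35)&(g.min(2)>100)).astype(np.uint8);m=cv2.morphologyEx(m,cv2.MORPH_OPEN,np.ones((3,3)))
n,l,st,_=cv2.connectedComponentsWithStats(m);i=1+np.argmax(st[1:,4]);M=(l==i)
rows=np.arange(20,75);L=[];Rr=[]
def line(a,b): return np.polyfit(a,b,1)
L=line(rows+y,[np.nonzero(M[r])[0].min()+x-.5 for r in rows]);Rr=line(rows+y,[np.nonzero(M[r])[0].max()+x+.5 for r in rows])
cols=np.arange(28,82);T=line(cols+x,[np.nonzero(M[:,k])[0].min()+y-.5 for k in cols]);B=line(cols+x,[np.nonzero(M[:,k])[0].max()+y+.5 for k in cols])
def X(v,hh): # u=a v+b ; v=c u+d
    a,b=v;cc,d=hh;u=(a*d+b)/(1-a*cc);return u,cc*u+d
q=[X(L,T),X(Rr,T),X(Rr,B),X(L,B)];P=np.array([unz(f,u,v,.232) for u,v in q])
print(np.round(q,1).tolist());print('plate',P.mean(0).round(4),'sides',[round(np.linalg.norm(P[k]-P[k-1]),4) for k in range(4)])
fx=(P[3]-P[0]+P[2]-P[1]);fy=(P[0]-P[1]+P[3]-P[2]);print('feeder x angle',np.degrees(np.arctan2(fx[1],fx[0])),'from y:',np.degrees(np.arctan2(fy[1],fy[0]))-90)
# slot
s=seg(f,(192,197,30,48),0,95,.232)
g=c[200:245,190:225].max(2);print(g[20,::1]);print(g[:,17])
# rail
rl=[unz(f,u,v,.198) for u,v in ((121,100),(295,102))];d=rl[0]-rl[1];print('rail',np.round(rl,4).tolist(),np.linalg.norm(d),np.degrees(np.arctan2(d[1],d[0])))
# bar end
for dx in(-.002,0,.002):print(dx,[proj(f,p+R@np.array([.038+dx,yy,.1724])).round(1).tolist() for yy in(-.008,.008)])
print(c[180:205,282].max(1))
print(c[195,262:304].max(1))
E
```

```text
t 6.47 tcp [ 0.6112 -0.0602  0.5143] yang 81.86 z [-2.3e-03  6.0e-04 -1.0e+00] F [-0.2  0.2 -1.4] M [-0.01 -0.   -0.  ] w 0.0158 j6 -1.64
[[166.9, 185.1], [240.2, 186.1], [241.9, 255.1], [172.6, 253.2]]
plate [ 0.6108 -0.1311  0.232 ] sides [np.float64(0.065), np.float64(0.065), np.float64(0.066), np.float64(0.0652)]
feeder x angle -8.790938902820598 from y: -189.41859819964964
[ 11   9   9  28 210] ((206.85748291015625, 219.50680541992188), (27.254833221435547, 7.467728614807129), 87.27368927001953) [ 0.6098 -0.1296  0.232 ] [(np.float64(0.0068), np.float64(84.6)), (np.float64(0.026), np.float64(-8.9))]
[182 182 182 182 182 182 182 178 178 177 161 144 122  98  86  84  83  82
  78  70  73 104 139 164 177 182 183 183 183 183 183 183 183 183 183]
[183 180 178 174 158 127  94  82  83  82  82  83  82  83  83  82  83  83
  83  83  82  83  83  84  83  83  82  80  78  76  74  73  74  88 107 122
 139 157 168 179 186 188 186 185 185]
rail [[0.4928, -0.1956, 0.198], [0.5177, -0.0348, 0.198]] 0.1627214109186024 -98.80049109490962
-0.002 [[267.2, 199.2], [297.9, 199.2]]
0 [[267.2, 195.4], [297.9, 195.4]]
0.002 [[267.1, 191.7], [298.0, 191.7]]
[159 158 157 158 158 157 157 157 160 157 128  78  53  50  51  51  51  52
  54  54  56  55  56  55  56]
[165 165 165 165 165 163 150 117  76  54  51  50  50  51  51  51  51  51
  50  50  51  52  51  52  51  52  51  53  52  52  53  60  95 140 161 166
 166 167 167 167 166 167]
```

```bash
python3 - <<'E'
from h import *
p,R=pose();f=cam('wrist')
for z in(.1724,.190,.1964):
  for dx in(-.002,0,.002):print(z,dx,proj(f,p+R@np.array([.038+dx,0,z])).round(1))
# shoulder near rim visible: underside/top at tool z .1844+.026..032, x=.021
g=f['color'].astype(int);print([ (k,g[k,266].tolist()) for k in range(208,224,2)])
for dx in(-.002,0,.002):
  pts=np.array([proj(f,p+R@np.array([.021*np.cos(a)+dx,.021*np.sin(a),.2164])) for a in np.linspace(-2,2,400)]);i=np.argmin(abs(pts[:,0]-266));print(dx,pts[i])
print('shift',R.T@(np.array([.6108,-.1311,p[2]])-p)*100)
E
```

```text
t 6.52 tcp [ 0.6113 -0.0602  0.5147] yang 81.89 z [-1.6e-03  4.0e-04 -1.0e+00] F [ 0.3  0.3 -1.3] M [-0.02 -0.04  0.02] w 0.0157 j6 -1.64
0.1724 -0.002 [282.6 199.2]
0.1724 0 [282.6 195.4]
0.1724 0.002 [282.6 191.7]
0.19 -0.002 [282.5 192.2]
0.19 0 [282.5 188.8]
0.19 0.002 [282.5 185.4]
0.1964 -0.002 [282.5 190. ]
0.1964 0 [282.5 186.7]
0.1964 0.002 [282.5 183.4]
[(208, [152, 108, 69]), (210, [152, 108, 70]), (212, [145, 107, 77]), (214, [131, 123, 121]), (216, [167, 167, 170]), (218, [175, 176, 179]), (220, [174, 175, 178]), (222, [171, 172, 175])]
-0.002 [265.90111378 213.3379446 ]
0 [266.12016513 210.34644577]
0.002 [266.07951117 207.49942546]
shift [-9.54202238e-01 -7.02151007e+00 -3.03768692e-03]
```

```bash
python3 -m handwheel '[[[-0.4,-3.5,0,0,0,0.013],[-0.4,-3.5,0,0,0,0],[0,0,1.5,0,0,0],[0,0,1.2,0,0,0],[0,0,0,0,0,0]]]' >/dev/null
python3 -m handwheel '[[[0,0,0,0,0,0],[0,0,0,0,0,0],[0,0,0,0,0,0]]]' >/dev/null
python3 - <<'E'
from h import *
p,R=pose();f=cam('wrist');save('w5',cv2.resize(f['color'][130:290,180:390],(800,600)))
print('err',R.T@(np.array([.6108,-.1311,p[2]])-p)*100)
E
```

```text
t 7.23 tcp [ 0.6091 -0.1303  0.4897] yang 81.27 z [ 1.8e-03 -5.0e-04 -1.0e+00] F [ 0.5 -0.4 -0.7] M [ 0.06 -0.03 -0.  ] w 0.0155 j6 -1.74
err [-0.17621183 -0.05177273  0.00033859]
```

View pics/w5.png

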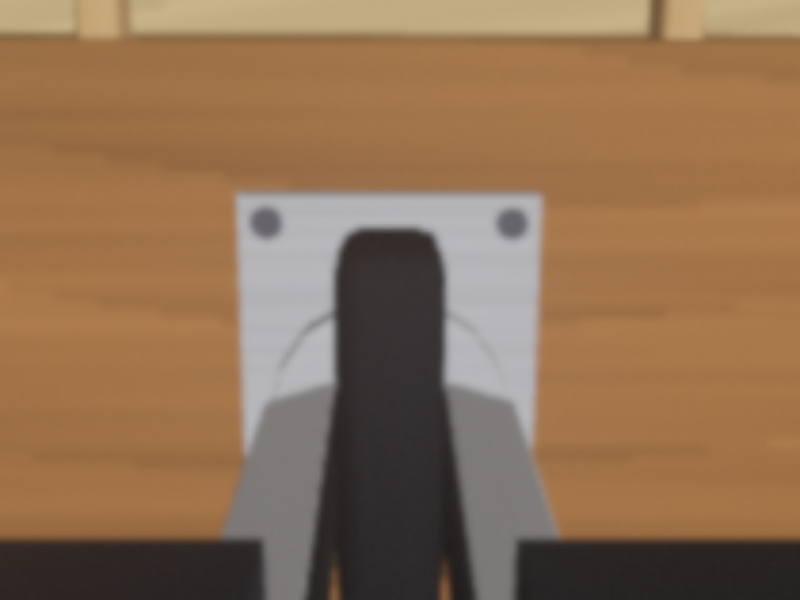

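The shoulder and bar (crop col ~390) are centred on the plate (238–542), and the yaw is right. Lowering with force checks.

```bash
python3 -m handwheel '[[[0,0,0.5,0,0,0],[0,0,0.2,0,0,0],[0,0,0.2,0,0,0],[0,0,0.2,0,0,0],[0,0,0,0,0,0]]]' | head -4;python3 -m handwheel '[[[0,0,0.15,0,0,0],[0,0,0.15,0,0,0],[0,0,0,0,0,0]]]' >/dev/null; python3 -c "
from h import *
pose()"
```

```text
time: 7.7
tool_pos: [0.6089, -0.1306, 0.4771]
orientation: [0.076, 0.997, 0.0, -0.0]
ft_force: [-0.7, 0.1, -0.4]
t 7.95 tcp [ 0.609  -0.1307  0.4744] yang 81.24 z [-1.e-04  1.e-04 -1.e+00] F [ 0.7 -0.1 -1.1] M [ 0.01 -0.05 -0.  ] w 0.016 j6 -1.74
```

The tip is 6 mm inside with no force. Continuing down.

```bash
python3 -m handwheel '[[[0,0,0.4,0,0,0],[0,0,0.4,0,0,0],[0,0,0.4,0,0,0],[0,0,0.4,0,0,0],[0,0,0.4,0,0,0]]]' | sed -n 2,4p;python3 -m handwheel '[[[0,0,0.3,0,0,0],[0,0,0.2,0,0,0],[0,0,0.1,0,0,0],[0,0,0,0,0,0],[0,0,0,0,0,0]]]' >/dev/null; python3 -c "
from h import *
pose()"
```

```text
tool_pos: [0.609, -0.1307, 0.4541]
orientation: [0.076, 0.997, 0.0, 0.0]
ft_force: [1.5, -0.2, -1.0]
t 8.78 tcp [ 0.609  -0.1307  0.4487] yang 81.25 z [-1.e-04  1.e-04 -1.e+00] F [ 0.3  0.1 -1.2] M [ 0.02 -0.02  0.  ] w 0.0157 j6 -1.74
```

```bash
for i in 1; do python3 -m handwheel '[[[0,0,0.1,0,0,0],[0,0,0,0,0,0],[0,0,0,0,0,0]]]' | sed -n 2,4p;python3 -m handwheel '[[[0,0,0.1,0,0,0],[0,0,0,0,0,0],[0,0,0,0,0,0]]]'| sed -n 2,4p; done; python3 -c "
from h import *
pose()"
```

```text
tool_pos: [0.6089, -0.1307, 0.4482]
orientation: [0.076, 0.997, -0.0, 0.0]
ft_force: [-0.1, 0.2, 1.4]
tool_pos: [0.6088, -0.1306, 0.4482]
orientation: [0.076, 0.997, -0.0, 0.001]
ft_force: [-0.9, -0.4, 4.7]
t 9.28 tcp [ 0.6088 -0.1306  0.4482] yang 81.25 z [ 1.6e-03 -5.0e-04 -1.0e+00] F [-0.9 -0.4  4.7] M [ 0.12  0.24 -0.03] w 0.0159 j6 -1.74
```

Shoulder seated on the plate (z .4482, about 5 N). Turning clockwise, watching the forces.

```bash
python3 -m handwheel '[[[0,0,0,0,0,0.08],[0,0,0,0,0,0.08],[0,0,0,0,0,0.08],[0,0,0,0,0,0.08],[0,0,0,0,0,0]]]' >/dev/null; python3 -c "
from h import *
pose()"
python3 -m handwheel '[[[0,0,0,0,0,0.08],[0,0,0,0,0,0.08],[0,0,0,0,0,0]]]' >/dev/null; python3 -c "
from h import *
pose()"
```

```text
t 9.7 tcp [ 0.609  -0.1304  0.4481] yang 62.84 z [ 2.3e-03 -1.0e-04 -1.0e+00] F [-0.   1.3  5.1] M [0.16 0.16 0.01] w 0.016 j6 -1.42
t 9.95 tcp [ 0.609  -0.1304  0.4481] yang 53.69 z [ 2.5e-03  1.0e-04 -1.0e+00] F [-0.2  0.5  5. ] M [0.21 0.16 0.03] w 0.0159 j6 -1.26
```

```bash
python3 -m handwheel '[[[0,0,0,0,0,0.1],[0,0,0,0,0,0.1],[0,0,0,0,0,0.1],[0,0,0,0,0,0.1],[0,0,0,0,0,0]]]' >/dev/null; python3 -c "
from h import *
pose()"
python3 -m handwheel '[[[0,0,0,0,0,0.1],[0,0,0,0,0,0.1],[0,0,0,0,0,0.1],[0,0,0,0,0,0.1],[0,0,0,0,0,0]]]' >/dev/null; python3 -c "
from h import *
pose()"
```

```text
t 10.37 tcp [ 0.6092 -0.1302  0.4481] yang 30.74 z [ 2.9e-03  6.0e-04 -1.0e+00] F [0.6 2.  5.7] M [0.27 0.11 0.  ] w 0.0157 j6 -0.86
t 10.78 tcp [ 0.6093 -0.1301  0.4482] yang 7.83 z [ 3.6e-03  8.0e-04 -1.0e+00] F [1.1 1.9 5.5] M [ 0.33 -0.05 -0.02] w 0.016 j6 -0.46
```

```bash
python3 -m handwheel '[[[0,0,0,0,0,0.08],[0,0,0,0,0,0.08],[0,0,0,0,0,0.06],[0,0,0,0,0,0]]]' >/dev/null; python3 -c "
from h import *
pose()"
python3 -m handwheel '[[[0,0,0,0,0,0.04],[0,0,0,0,0,0.04],[0,0,0,0,0,0],[0,0,0,0,0,0]]]' >/dev/null; python3 -c "
from h import *
pose();f=cam('wrist');save('w6',f['color'])"
```

```text
t 11.12 tcp [ 0.6094 -0.1301  0.4482] yang -4.7 z [ 4.e-03  7.e-04 -1.e+00] F [1.7 2.4 4.9] M [ 0.27 -0.05  0.06] w 0.0155 j6 -0.24
t 11.45 tcp [ 0.6095 -0.1301  0.4482] yang -9.17 z [ 4.2e-03  7.0e-04 -1.0e+00] F [1.5 1.9 5.1] M [ 0.31 -0.05  0.11] w 0.0159 j6 -0.16
```

View pics/w6.png

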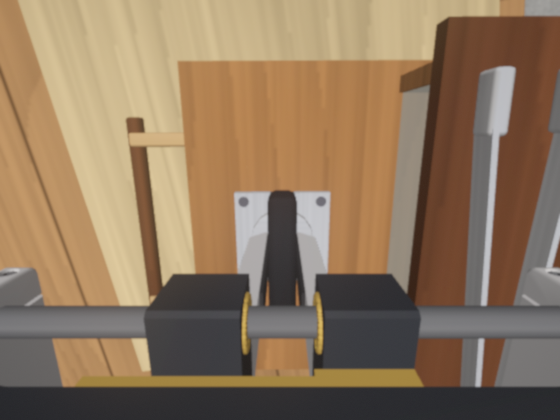

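Turned about 90°, but the bit has about 5° of play in the slot. I go on until the torque rises clearly.

```bash
python3 -m handwheel '[[[0,0,0,0,0,0.04],[0,0,0,0,0,0.02],[0,0,0,0,0,0],[0,0,0,0,0,0]]]' >/dev/null; python3 -c "
from h import *
pose()"
python3 -m handwheel '[[[0,0,0,0,0,0.04],[0,0,0,0,0,0],[0,0,0,0,0,0]]]' >/dev/null; python3 -c "
from h import *
pose()"
```

```text
t 11.83 tcp [ 0.6095 -0.1301  0.4482] yang -12.55 z [ 4.2e-03  5.0e-04 -1.0e+00] F [2.9 1.2 5.1] M [ 0.25 -0.07  0.41] w 0.016 j6 -0.1
t 12.08 tcp [ 0.6096 -0.1301  0.4482] yang -14.79 z [ 4.3e-03  4.0e-04 -1.0e+00] F [1.5 2.1 4.6] M [ 0.27 -0.18  0.69] w 0.0165 j6 -0.06
```

Torque is up to 0.69 N m, so the plug is at its stop. Easing off, releasing and lifting, then lining up over the perch rail.

```bash
python3 -m handwheel '[[[0,0,0,0,0,-0.05],[0,0,-0.1,0,0,0],[0,0,0,0,0,0]]]' |tail -2
python3 -m handwheel '[[[0,0,0,0,0,0],[0,0,0,0,0,0],[0,0,0,0,0,0],[0,0,0,0,0,0],[0,0,0,0,0,0]]]' 3.6 |tail -2
python3 -m handwheel '[[[0,0,-1,0,0,0],[0,0,-2,0,0,0],[0,0,-2,0,0,0],[0,0,-0.5,0,0,-0.04],[0,0,0,0,0,0]]]'
python3 - <<'E'
from h import *
p,R=pose();f=cam('wrist');save('w7',f['color']);t=cam('top')
print(proj(t,[.6093,-.1302,.276]),R.T@(np.array([.504,-.1146,.386])-p)*100)
E
```

```text
gripper_width: 0.0162
finger_force: 30.1
gripper_width: 0.0357
finger_force: 0.0
time: 13.17
tool_pos: [0.609, -0.1308, 0.5057]
orientation: [0.765, 0.644, 0.001, 0.002]
ft_force: [-0.7, 0.0, 0.2]
gripper_width: 0.0361
finger_force: 0.0
t 13.17 tcp [ 0.609  -0.1308  0.5057] yang -9.83 z [ 0.0047 -0.0017 -1.    ] F [-0.7  0.   0.2] M [-0.08  0.09 -0.03] w 0.0361 j6 -0.15
[364.30275073 216.52759619] [ -0.18506664 -10.68580043  11.91350674]
```

View pics/w7.png

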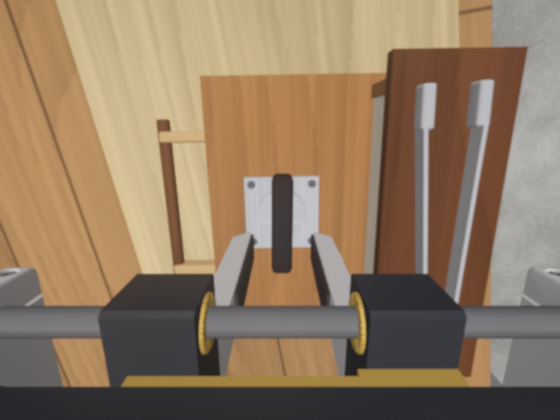

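The key stands seated and turned ~90° in the plate (bar px 282,222), free of the fingers, and the tongs are untouched. Moving over the rail.

```bash
python3 -m handwheel '[[[-0.06,-3.56,0,0,0,-0.016],[-0.06,-3.56,0,0,0,0],[-0.06,-3.56,0,0,0,0],[0,0,0,0,0,0],[0,0,0,0,0,0]]]' >/dev/null
python3 -m handwheel '[[[0,0,3,0,0,0],[0,0,3,0,0,0],[0,0,0.5,0,0,0],[0,0,0,0,0,0],[0,0,0,0,0,0]]]' | head -4
python3 - <<'E'
from h import *
p,R=pose();f=cam('wrist');save('w8',f['color']);print(R.T@(np.array([.504,-.1146,.386])-p)*100, proj(f,[.504,-.1146,.198]))
E
```

```text
time: 14.1
tool_pos: [0.5043, -0.1156, 0.438]
orientation: [0.76, 0.65, 0.0, 0.0]
ft_force: [-0.1, 0.1, 0.1]
t 14.1 tcp [ 0.5043 -0.1156  0.438 ] yang -8.95 z [ 3.e-04  1.e-04 -1.e+00] F [-0.1  0.1  0.1] M [-0.04  0.11  0.02] w 0.0359 j6 -0.2
[ 0.09590739 -0.05042672  5.20047356] [280.14103921 223.877612  ]
```

View pics/w8.png

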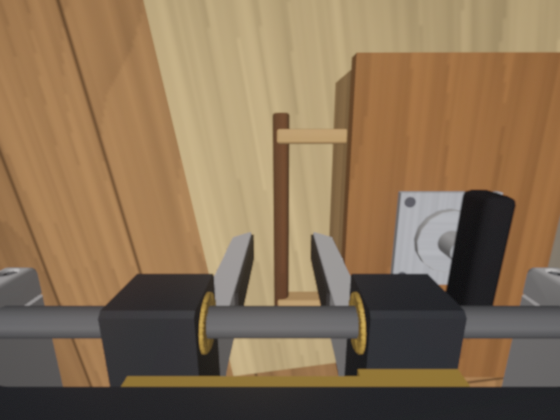

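The rail is at col 281, midway between the fingers, with clear space to the ledge edge (350). Descending and gripping.

```bash
python3 -m handwheel '[[[0,0,1.5,0,0,0],[0,0,1.5,0,0,0],[0,0,1.5,0,0,0],[0,0,0.6,0,0,0],[0,0,0,0,0,0]]]' |head -4
python3 -m handwheel '[[[0,0,0,0,0,0],[0,0,0,0,0,0],[0,0,0,0,0,0],[0,0,0,0,0,0],[0,0,0,0,0,0]]]' 0.6
python3 -m handwheel '[[[0,0,0,0,0,0],[0,0,0,0,0,0],[0,0,0,0,0,0]]]' 0.4; python3 -c "
from h import *
pose()"
```

```text
time: 14.57
tool_pos: [0.5036, -0.1154, 0.3866]
orientation: [0.76, 0.65, -0.0, -0.0]
ft_force: [0.2, 0.3, 0.0]
time: 14.98
tool_pos: [0.5033, -0.1154, 0.3875]
orientation: [0.76, 0.65, 0.0, 0.0]
ft_force: [-1.0, 0.6, 2.3]
gripper_width: 0.0113
finger_force: 30.0
time: 15.23
tool_pos: [0.5033, -0.1153, 0.3875]
orientation: [0.76, 0.65, 0.0, 0.0]
ft_force: [-1.3, 0.1, 6.7]
gripper_width: 0.0104
finger_force: 30.0
t 15.23 tcp [ 0.5033 -0.1153  0.3875] yang -8.94 z [ 1.e-03 -4.e-04 -1.e+00] F [-1.3  0.1  6.7] M [ 0.02  0.34 -0.  ] w 0.0104 j6 -0.2
```

The jaws close too high on the round rod (10.4 mm). Reopening and going 7 mm lower.

```bash
python3 -m handwheel '[[[0,0,0,0,0,0],[0,0,0,0,0,0],[0,0,0,0,0,0],[0,0,0.35,0,0,0],[0,0,0.35,0,0,0]]]' 3 |head -4
python3 -m handwheel '[[[0,0,0,0,0,0],[0,0,0,0,0,0],[0,0,0,0,0,0],[0,0,0,0,0,0],[0,0,0,0,0,0]]]' 0.6
python3 -m handwheel '[[[0,0,0,0,0,0],[0,0,0,0,0,0]]]' ; python3 -c "
from h import *
pose()"
```

```text
time: 15.65
tool_pos: [0.5033, -0.1153, 0.3792]
orientation: [0.76, 0.65, 0.0, -0.0]
ft_force: [-0.4, 0.5, 0.5]
time: 16.07
tool_pos: [0.5034, -0.1153, 0.3795]
orientation: [0.76, 0.65, 0.0, 0.0]
ft_force: [1.2, 0.3, -0.9]
gripper_width: 0.0109
finger_force: 30.0
time: 16.23
tool_pos: [0.5034, -0.1153, 0.3795]
orientation: [0.76, 0.65, 0.0, 0.0]
ft_force: [0.6, -1.1, -2.7]
gripper_width: 0.0117
finger_force: 30.0
t 16.23 tcp [ 0.5034 -0.1153  0.3795] yang -8.94 z [ 1.e-04  1.e-04 -1.e+00] F [ 0.6 -1.1 -2.7] M [-0.13 -0.05 -0.01] w 0.0117 j6 -0.2
```

Good grip on the rod. Pulling the tray out.

```bash
python3 -m handwheel '[[[0,-0.5,0,0,0,0],[0,-1,0,0,0,0],[0,-1,0,0,0,0],[0,0,0,0,0,0]]]' ; python3 -c "
from h import *
pose()"
```

```text
time: 16.57
tool_pos: [0.4761, -0.1109, 0.3795]
orientation: [0.76, 0.65, -0.001, -0.001]
ft_force: [-2.1, -0.5, -2.3]
gripper_width: 0.011
finger_force: 30.0
t 16.57 tcp [ 0.4761 -0.1109  0.3795] yang -8.93 z [-3.4e-03  2.0e-04 -1.0e+00] F [-2.1 -0.5 -2.3] M [-0.09  0.36 -0.02] w 0.011 j6 -0.21
```

```bash
python3 -m handwheel '[[[0,-1.2,0,0,0,0],[0,-1.2,0,0,0,0],[0,-1.2,0,0,0,0],[0,-0.8,0,0,0,0],[0,-0.5,0,0,0,0]]]' |head -4; python3 -m handwheel '[[[0,-0.3,0,0,0,0],[0,-0.2,0,0,0,0],[0,-0.2,0,0,0,0],[0,0,0,0,0,0]]]' |head -4;  python3 -c "
from h import *
p,R=pose();print(np.linalg.norm(p[:2]-[.5034,-.1153]))"
```

```text
time: 16.98
tool_pos: [0.4284, -0.1035, 0.3796]
orientation: [0.76, 0.65, -0.0, -0.0]
ft_force: [3.6, -0.1, -6.0]
time: 17.32
tool_pos: [0.4239, -0.1029, 0.3796]
orientation: [0.76, 0.65, 0.001, 0.001]
ft_force: [5.4, -1.7, -8.7]
t 17.32 tcp [ 0.4239 -0.1029  0.3796] yang -8.95 z [ 2.7e-03 -2.0e-04 -1.0e+00] F [ 5.4 -1.7 -8.7] M [-0.21 -0.8   0.06] w 0.0107 j6 -0.24
0.0804271172490025
```

```bash
python3 -m handwheel '[[[0,-0.2,0,0,0,0],[0,-0.2,0,0,0,0],[0,0,0,0,0,0],[0,0,0,0,0,0]]]' |sed -n 2,5p;  python3 -c "
from h import *
p,R=pose();print(np.linalg.norm(p[:2]-[.5034,-.1153]))"
```

```text
tool_pos: [0.4225, -0.1027, 0.3797]
orientation: [0.76, 0.65, 0.003, 0.004]
ft_force: [12.1, -2.3, -13.4]
gripper_width: 0.0112
t 17.65 tcp [ 0.4225 -0.1027  0.3797] yang -8.97 z [ 0.01   -0.0011 -0.9999] F [ 12.1  -2.3 -13.4] M [-0.38 -2.14  0.01] w 0.0112 j6 -0.24
0.08184634406834697
```

At the stop (12 N, about 80 mm). Easing slightly, letting go, lifting away.

```bash
python3 -m handwheel '[[[0,0.3,0,0,0,0],[0,0,0,0,0,0]]]' |sed -n 4p
python3 -m handwheel '[[[0,0,0,0,0,0],[0,0,0,0,0,0],[0,0,0,0,0,0],[0,0,0,0,0,0],[0,0,0,0,0,0]]]' 3.2 |tail -3
python3 -m handwheel '[[[0,0,-1,0,0,0],[0,0,-2,0,0,0],[0,0,-3,0,0,0],[0,0,-3,0,0,0],[0,0,-3,0,0,0]]]' >/dev/null
python3 -m handwheel '[[[0,-3,-2,0,0,0],[0,-3,0,0,0,0],[0,-3,0,0,0,0],[0,0,0,0,0,0]]]' |head -4
python3 - <<'E'
from h import *
pose();f=cam('top');s=cam('scene')
im=np.hstack([cv2.resize(f['color'][120:320,170:437],(400,300)),cv2.resize(s['color'][90:310,130:423],(400,300))]);save('end',im)
# rail mid expected at stop
k=np.array([.6093,-.1305]);a=np.radians(-8.9);d=np.array([np.cos(a),np.sin(a)])
n=np.array([-d[1],d[0]]);r0=k-.107*d-.08*d
print([proj(f,[*(r0+q*n),.198]).round(1).tolist() for q in(-.08,0,.08)])
E
```

```text
ft_force: [7.2, -1.3, -8.7]
ft_force: [-0.2, 0.5, -0.1]
gripper_width: 0.0315
finger_force: 0.0
time: 18.98
tool_pos: [0.3289, -0.087, 0.5206]
orientation: [0.76, 0.65, -0.001, -0.0]
ft_force: [-0.5, -0.5, -0.8]
t 18.98 tcp [ 0.3289 -0.087   0.5206] yang -8.97 z [-1.3e-03 -3.0e-04 -1.0e+00] F [-0.5 -0.5 -0.8] M [-0.08  0.01 -0.  ] w 0.0319 j6 -0.31
[[382.6, 304.7], [348.5, 300.0], [314.3, 295.3]]
```

View pics/end.png

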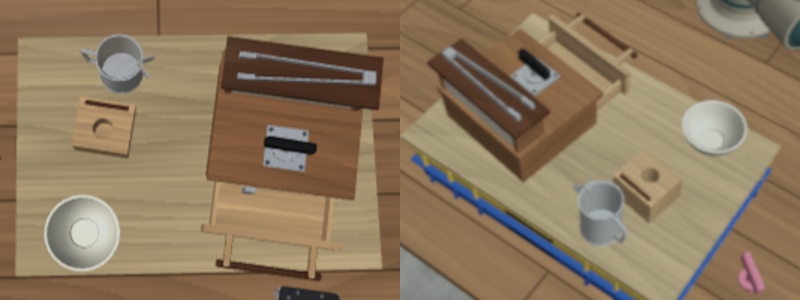

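The final view shows the tray fully out: its rail is at top px ~(349,299), against (348,300) expected for 80 mm. The key stands turned in the lock, and the bowl, jug and tongs are in place. Handing in.

```bash
python3 -c "
from rig import *
print(job_done())"
```

```text
the job is handed in; nothing more can be done
None
```

The key is seated in the lock and turned clockwise to its stop, the tray is pulled out to its stop (about 80 mm) and released, the bowl, jug and tongs look undisturbed in the final pictures, and the job was handed in at about 19 s; no verdict came back.

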